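Blank off the open port of a vacuum manifold

TASK

The vacuum manifold has one open tapered port. Take the loose cap that fits it, the wide one, and press it straight down onto the taper until it is fully home, with its rim on the collar, so that friction holds it; then let go. Leave the narrow cap where it stands.

Things in the scene. Friction and masses are not known exactly. Their poses are not given: they have to be found in the camera images.
- cap_wide_center (a point): Wide loose cap: grey round plastic, fluted sides, 44 mm in diameter (46 over the flutes), 52 mm tall, about 40 g, standing on the worktop mouth down. Closed top 10 mm thick; bore 34 mm across, 42 mm deep. The point is its centre, half-way up (26 mm above its rim); z points from mouth to top.
- cap_narrow_center (a point): Narrow loose cap, the wrong one: same grey fluted shape and height (52 mm) but only 28 mm in diameter, bore 18 mm; standing mouth down. The point is its centre, half-way up. To be left alone.
- port_seat (a point): Open port of the manifold, an aluminium bar fixed on the worktop, 60 mm wide, 210 long, 34 high, with two round collars 52 mm across. The point is the centre of the open collar's top face, 40 mm above the worktop. x points across the bar, y along it to its near end (50 mm off), z up. At y = -110 mm the other port has an identical cap already pressed home (fixed).
- port_tip (a point): Tip of the upright 38 mm spigot on that collar: dark cone, 10 mm across at the tip, 26 at 20 mm above the collar; lower, six sprung rubber ribs widen from 31 mm to 38 mm across at the collar. The wide cap slides freely until its rim is about 11 mm above the collar, then needs a growing push, 6 to 12 N at the end, until it meets the collar. Friction then holds it; its weight alone does not seat it.

How it is judged (in metres and radians):
At the end, for the whole second after the job is handed in: The wide cap is upright (within 10 degrees) and centred on the open port (within 8 mm), pressed down until its rim is within 4 mm of the collar, at rest (horizontal distance between cap_wide_center and port_seat below 0.008 m and z of cap_wide_center in the frame of port_seat between 0.02 and 0.03 m and angle between cap_wide_center's own z axis and vertical below 0.17 rad and linear speed of cap_wide below 0.02 m/s); the robot touches nothing.
It fails at once if the narrow cap is moved from its place (by more than 40 mm) (distance of cap_narrow_center from where it was at the start of the episode above 0.04 m).
It also fails if it takes over 42 s, if anything falls off the work surface, if the arm or the gripper's body presses on something with over 40 N, if the wrist force passes 120 N, or if a joint passes its speed limit or range.

ROBOT

A 7-joint arm with a two-finger parallel gripper is mounted at the origin on the work surface; the furniture and walls round the work are solid. World frame = base frame: x ahead of the robot, y to its left, z up, the work surface at z = 0. Lengths are in m, angles in degrees, forces in N, time in s.
With the tool pointing down it reaches from about 0.425 to 0.875 m from the base axis. Payload 4.7 kg.
Tool frame: the origin (TCP) lies midway between the tips of the shut fingers; the grasp point (between the pads) lies 19 mm behind it; z points along the fingers, x is the direction in which the jaws open and shut, and the axes are right-handed (so a half turn about z gives the same grasp; the last joint's range is limited). The gripper opens to 87 mm and grips with 3 to 60 N. Pads are 19 mm wide; open, the fingers measure 117 mm over their backs; the gripper's body (75 mm by 190 mm) begins 51 mm behind the grasp point.
Start: joints at [-67.89, 18.392, -4.016, 83.108, 1.295, 78.541, -3.26], TCP at [0.236, 0.606, 0.223] pointing down, gripper open.
Joint ranges: [-163.93, 163.93], [-17.29, 119.83], [-79.2, 71.16], [3.27, 140.29], [-89.18, 269.18], [5.43, 117.66], [-154.24, 154.24]. Speed limits (degrees/s): [147.25, 147.25, 180, 180, 180, 180, 180].

INTERFACE

Orientations are given as [roll, pitch, yaw] about the fixed x, y, z axes, in that order (R = Rz(yaw) Ry(pitch) Rx(roll)).
In Python, from cell import telemetry, optics, env gives the robot as it stands.
- The arm moves only by the tool arm_command, never from a script. Its arguments are lists of equal length, an entry for each row: "translation": the shift along the tool's x, y, z in cm, a list of three; "twist": the turn about the tool's z in degrees. In form: {"translation": [[x, y, z], ...], "twist": [twist, ...]}. A call has 1 to 10 rows; each row shifts and turns the pose as measured when the row begins, along the tool's axes as they then stand; what a row does not reach is not made up. A row lasts 1/8 s, in which the tool goes at most 62.5 mm and 10.7 degrees, less where a joint would pass 70% of its speed; a pose out of reach is approached as far as the arm can. A call is refused whole if a number of a shift passes 6.25 or a number of a turn 10.7, either way. A call with a gripper value outside its range is refused whole. "grip" is the opening in per cent of the stroke, from 0 (shut) to 100 (fully open), set as the call begins (left out, the last holds). The fingers move at their own pace and stop on an object; "force" is the grip in N (left out, the last holds). Time passes only in rows, so rows that do not move let the fingers close. It gives the time, the measured TCP pose, the force and the opening at its end, in the units of the state.
- telemetry.get_obs(): the state, without advancing time (a new reading comes with each control period).
- optics.read_camera(name): name is "scene" or "top" or "wrist"; returns a dict with "img" (384x512x3 uint8, blue, green, red), "fx", "fy", "cx", "cy" (pixels), "extrinsics" (4x4, takes a point from camera to world coordinates); the wrist camera has in their place "hand_eye" (4x4, takes a point from camera to tool coordinates, whose origin is the TCP and whose axes are the tool frame's). Camera axes: x right, y up, looking along -z (the intrinsics and any distortion apply to the point x, -y, -z); pixel columns grow to the right and rows downward; lengths in m; the calibration is good to about 2 mm. The wrist camera is an equidistant fisheye: a pixel r from the principal point sees the ray r / f radians off the axis. A picture is of the moment at which its call begins: read the wrist's pose just before it. There is no depth.
- env.sign_off(): hands the job in, once; it reports no verdict.
The state is a dict: "time_s": time; "qpos": joint angles; "joint_velocities": joint speeds; "effort": joint torques, N m; "tool_pos": TCP position; "tool_rot": TCP orientation; "force": force on the tool from outside, world axes, zero at the start; "wrist_torque": the same for the moment, N m; "grip_width": finger opening in m.
Only numpy, scipy, OpenCV 4.12 (cv2) and the standard library are available. Lean on these libraries where they do the work, as an engineer would, in place of code of your own. Each camera call takes 0.05 s, during which the arm holds its last target. There are 200 camera calls.

## Working session

There is one attempt and no reset: what is moved stays moved. The work goes in short steps, Python scripts to look and compute and a tool call to move; the robot and the scene stay as the last step left them, time stands still between calls to the robot, and variables do not carry over. Pictures are saved under pics/ and viewed, about 8 in all and at most 12, crops included, and the job is handed in when it is done.

Besides the shell and the picture viewer there is one more tool, called after ">>>" as name(argument=value, ...), one argument or row to a line, values as JSON. arm_command: Moves the arm, as the interface text tells. Its arguments: {"type":"object","properties":{"translation":{"type":"array","items":{"type":"array","items":{"type":"number"}}},"twist":{"type":"array","items":{"type":"number"}},"grip":{"type":"number"},"force":{"type":"number"}},"required":["translation","twist"]}

```bash
mkdir -p pics
cat > h.py <<'E'
import numpy as np, cv2
from cell import telemetry, optics, env
from scipy.spatial.transform import Rotation as R
def snap(n,f):
    o=telemetry.get_obs(); c=optics.read_camera(n); cv2.imwrite(f,c['img']); return o,c
def ray(c,u,v,z,o=None):
    x,y=(u-c['cx'])/c['fx'],(v-c['cy'])/c['fy']
    if 'hand_eye' in c:
        r=np.hypot(x,y); s=np.sin(r)/max(r,1e-9); d=np.array([x*s,-y*s,-np.cos(r)])
        T=np.eye(4);T[:3,:3]=R.from_euler('xyz',o['tool_rot'],degrees=True).as_matrix();T[:3,3]=o['tool_pos']; E=T@np.array(c['hand_eye'])
    else: d=np.array([x,-y,-1]); E=np.array(c['extrinsics'])
    d=E[:3,:3]@d; p=E[:3,3]; return p+d*(z-p[2])/d[2]
E
python3 - <<'E'
from h import *
import pickle
np.set_printoptions(precision=4,suppress=True)
for n in('top','scene','wrist'):
    o,c=snap(n,f'pics/{n}0.png'); pickle.dump((o,c),open(n+'0.pkl','wb')); print(n,[c[k] for k in('fx','fy','cx','cy')],[k for k in c]); print(c.get('extrinsics',c.get('hand_eye')))
print(o)
E
```

```text
top [431.1121955458919, 431.1121955458919, 255.02205617163247, 188.29924871807933] ['img', 'fx', 'fy', 'cx', 'cy', 'extrinsics']
[[-0.0248  0.9883 -0.1504  0.3636]
 [-0.9992 -0.0197  0.0354 -0.0314]
 [ 0.032   0.1512  0.988   1.0583]
 [ 0.      0.      0.      1.    ]]
scene [492.44786639616797, 492.44786639616797, 258.208353742256, 199.000686915388] ['img', 'fx', 'fy', 'cx', 'cy', 'extrinsics']
[[-0.9274 -0.2535  0.2751  0.7738]
 [ 0.3739 -0.6508  0.6608  0.5944]
 [ 0.0115  0.7157  0.6983  0.7976]
 [ 0.      0.      0.      1.    ]]
wrist [297.3186396354542, 297.3186396354542, 255.7841985422732, 198.48318565238063] ['img', 'fx', 'fy', 'cx', 'cy', 'hand_eye']
[[ 1.      0.0004  0.0002 -0.0008]
 [ 0.0005 -0.9656 -0.2601 -0.0716]
 [ 0.0001  0.2601 -0.9656 -0.1629]
 [ 0.      0.      0.      1.    ]]
{'time_s': 0.1, 'qpos': array([-67.89  ,  18.4355,  -4.0155,  83.1682,   1.2949,  78.5393,
        -3.2618]), 'joint_velocities': array([ 0.0296, -0.1052, -0.1105, -0.2337,  0.0026,  0.0331,  0.0418]), 'effort': array([ -0.0002, -49.2571,  -0.4059, -31.3398,  -0.0642,   0.0395,
         0.0001]), 'tool_pos': array([0.236 , 0.6051, 0.2216]), 'tool_rot': array([179.9947,   0.0977,  68.6978]), 'force': array([-0.2946, -0.1338, -0.1172]), 'wrist_torque': array([ 0.0019, -0.007 , -0.0536]), 'grip_width': 0.08702586896783575}
```

View pics/top0.png

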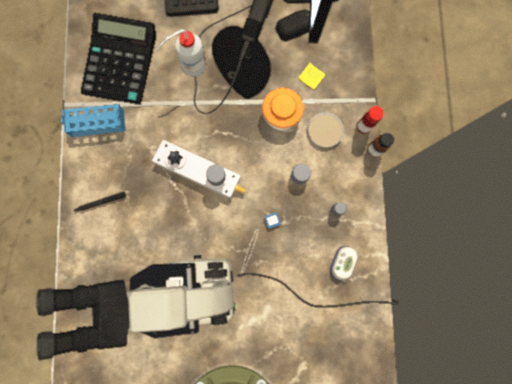

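View pics/scene0.png

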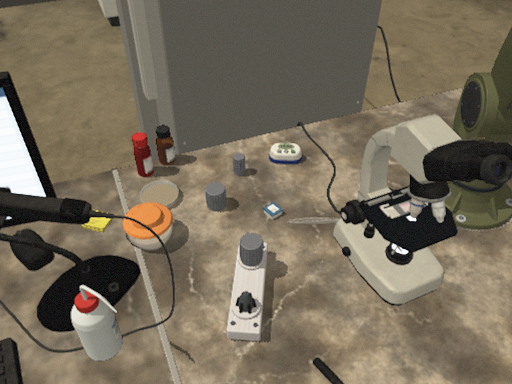

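The top view shows the wide cap at about (301,174), the narrow cap at (338,210), the open spigot at (176,158) and the fixed cap at (215,175). The microscope at (50–235, 260–355) is an obstacle. I'll enlarge both views.

```bash
python3 - <<'E'
import cv2,numpy as np
a=cv2.imread('pics/top0.png')[130:230,145:355]; b=cv2.imread('pics/scene0.png')[140:345,190:300]
a=cv2.resize(a,None,fx=3.8,fy=3.8,interpolation=2)
cv2.imwrite('pics/ctop.png',a)
E
python3 - <<'E'
from h import *
import pickle
o,c=pickle.load(open('top0.pkl','rb')); s=pickle.load(open('scene0.pkl','rb'))[1]
np.set_printoptions(precision=3,suppress=True)
for n,t,sc,z in(('wide',(301,171),(216,187),.052),('narrow',(339,207),(239,157),.052),('tip',(175,157),(246,297),.078),('fixed',(215,172),(251,238),.092),('scopeTop',(228,272),(430,135),.25),('scopeL',(45,300),(490,160),.3)):
    print(n,ray(c,*t,z),ray(s,*sc,z))
E
```

```text
wide [ 0.556 -0.178  0.052] [ 0.553 -0.18   0.052]
narrow [ 0.468 -0.265  0.052] [ 0.469 -0.26   0.052]
tip [0.59  0.117 0.078] [0.601 0.132 0.078]
fixed [0.55  0.024 0.092] [0.548 0.02  0.092]
scopeTop [ 0.332 -0.007  0.25 ] [0.199 0.034 0.25 ]
scopeL [0.296 0.301 0.3  ] [0.202 0.175 0.3  ]
```

View pics/ctop.png

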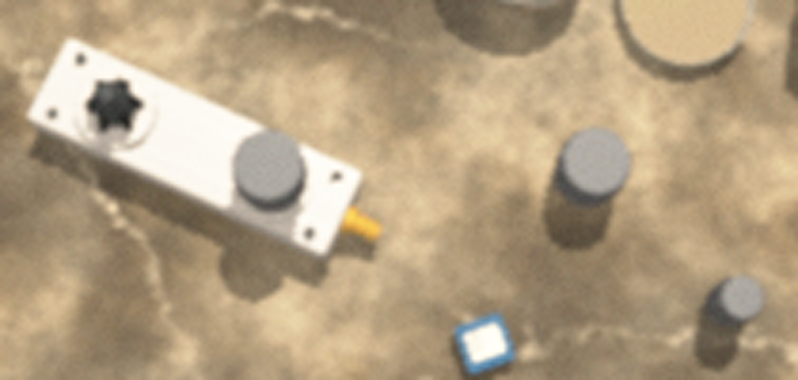

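View pics/wrist0.png

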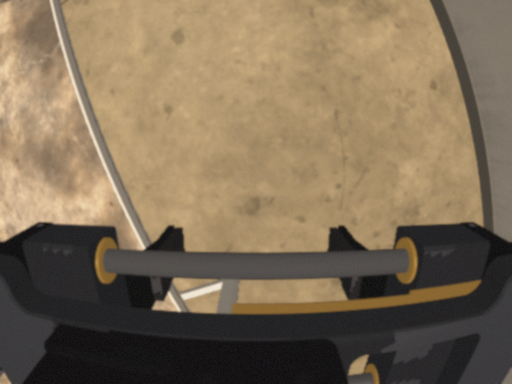

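The enlarged crop gives tops at wide (301.3,172.9), fixed (216,174.2), and tip (174.7,157.1). The wrist picture shows only floor and table edge, with the gripper open. I'll refine these and check the microscope's height before swinging the arm.

Run:
```python
from h import *
import pickle
o,c=pickle.load(open('top0.pkl','rb')); s=pickle.load(open('scene0.pkl','rb'))[1]
np.set_printoptions(precision=3,suppress=True)
for n,t,z in(('wide',(301.3,172.9),.052),('tip',(174.7,157.1),.076),('collar',(175.5,159),.04),('fixed',(216,174.2),.092)): print(n,ray(c,*t,z))
for t in((45,300),(45,345)):
  for z in (.2,.3,.4,.5): print(t,z,ray(c,*t,z),ray(s,490,160,z))
for z in (.2,.25,.3,.35): print('armtop',z,ray(c,235,290,z),ray(s,430,122,z))
```

```text
wide [ 0.552 -0.179  0.052]
tip [0.59  0.118 0.076]
collar [0.594 0.121 0.04 ]
fixed [0.545 0.022 0.092]
(45, 300) 0.2 [0.287 0.344 0.2  ] [0.087 0.091 0.2  ]
(45, 300) 0.3 [0.296 0.301 0.3  ] [0.202 0.175 0.3  ]
(45, 300) 0.4 [0.305 0.257 0.4  ] [0.317 0.259 0.4  ]
(45, 300) 0.5 [0.313 0.213 0.5  ] [0.432 0.344 0.5  ]
(45, 345) 0.2 [0.204 0.34  0.2  ] [0.087 0.091 0.2  ]
(45, 345) 0.3 [0.223 0.297 0.3  ] [0.202 0.175 0.3  ]
(45, 345) 0.4 [0.241 0.254 0.4  ] [0.317 0.259 0.4  ]
(45, 345) 0.5 [0.26 0.21 0.5 ] [0.432 0.344 0.5  ]
armtop 0.2 [ 0.295 -0.018  0.2  ] [ 0.119 -0.054  0.2  ]
armtop 0.25 [ 0.299 -0.019  0.25 ] [0.174 0.    0.25 ]
armtop 0.3 [ 0.303 -0.02   0.3  ] [0.229 0.054 0.3  ]
armtop 0.35 [ 0.307 -0.021  0.35 ] [0.283 0.109 0.35 ]
```

The microscope eyepieces reach z≈0.40 at radius 0.40. So I'll lift first, then swing along an arc outside it.

>>> arm_command(
  translation=[
    [0,0,-6],
    [0,0,-6],
    [0,0,-5],
    [-0.7,6,0],
    [-0.7,6,0],
    [-0.7,6,0],
    [-0.7,6,0],
  ],
  twist=[0,0,0,5.5,5.5,5.5,5.5],
  grip=100,
  force=40,
)

```text
time_s: 1.02
tool_pos: [0.4285, 0.4642, 0.3921]
tool_rot: [180.0, 0.5, 46.9]
force: [0.9, -0.4, 0.0]
grip_width: 0.087
```

>>> arm_command(
  translation=[
    [-0.7,6,0],
    [-0.7,6,0],
    [-0.7,6,0],
    [-0.7,6,0],
    [-0.7,6,0],
    [-0.7,6,0],
    [-0.7,6,0],
    [-0.7,6,0],
    [-0.7,6,0],
  ],
  twist=[6,6,6,6,6,6,6,6,6],
)

```text
time_s: 2.15
tool_pos: [0.5719, -0.0571, 0.3897]
tool_rot: [179.3, 0.5, -9.0]
force: [-0.5, 0.1, 0.9]
grip_width: 0.0871
```

>>> arm_command(
  translation=[
    [0,6.2,0],
    [0.5,6.1,0],
    [0,0,6],
    [0,0,6],
    [0,0,6],
    [0,0,0],
    [0,0,0],
  ],
  twist=[7,7,0,0,0,0,0],
)

```text
time_s: 3.02
tool_pos: [0.5454, -0.1913, 0.2097]
tool_rot: [179.2, -0.0, -24.4]
force: [0.1, -0.4, 0.5]
grip_width: 0.0871
```

```bash
cat > w.py <<'E'
from h import *
import pickle,sys
o,c=snap('wrist',f'pics/{sys.argv[1]}.png'); pickle.dump((o,c),open(sys.argv[1]+'.pkl','wb')); print(o['tool_pos'],o['tool_rot'],o['force'],o['grip_width'])
E
python3 w.py w1
```

```text
[ 0.54542196 -0.19127242  0.20972432] [ 1.79187478e+02 -3.00312721e-02 -2.43767854e+01] [ 0.12996109 -0.41559186  0.45997512] 0.08708022130955238
```

View pics/w1.png

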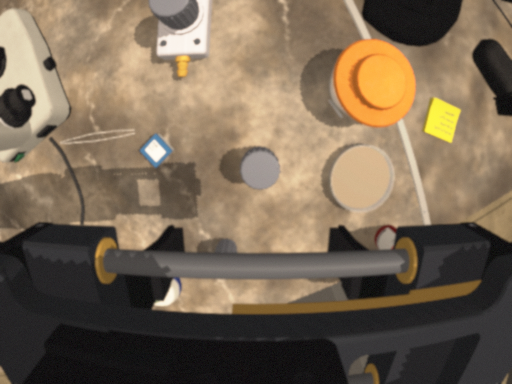

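The wrist view shows the wide cap's top at (261,168), the narrow cap behind the bar at about (222,247), a dish at (362,178) and an orange jar at (375,85). Next I'll convert these and check clearance.

Run:
```python
from h import *
import pickle
np.set_printoptions(precision=4,suppress=True)
o,c=pickle.load(open('w1.pkl','rb'));t=pickle.load(open('top0.pkl','rb'))[1];s=pickle.load(open('scene0.pkl','rb'))[1]
Rt=R.from_euler('xyz',o['tool_rot'],degrees=True).as_matrix()
p=ray(c,261,168,.052,o);print(p,(p-o['tool_pos'])@Rt)
w=np.array([.552,-.179,0])
for n,u,tt,ss in(('dish',(362,178),(325,131),(158,193)),('jar',(383,80),(285,104),(149,220)),('dishleft',(330,178),(308,131),None),('jarleft',(333,85),(264,108),None)):
  for z in(.02,.05,.08,.11): 
    q=ray(c,*u,z,o); print(n,z,q,ray(t,*tt,z),ray(s,*ss,z) if ss else '', 'rel wide tool',(q-w)@Rt)
```

```text
[ 0.5568 -0.1788  0.052 ] [ 0.0051 -0.0183  0.1575]
dish 0.02 [ 0.6667 -0.2471  0.02  ] [ 0.6632 -0.2473  0.02  ] [ 0.6733 -0.2425  0.02  ] rel wide tool [ 0.1327  0.015  -0.0197]
dish 0.05 [ 0.6589 -0.2367  0.05  ] [ 0.6545 -0.2411  0.05  ] [ 0.6772 -0.2102  0.05  ] rel wide tool [ 0.1212  0.0092 -0.0498]
dish 0.08 [ 0.651  -0.2263  0.08  ] [ 0.6459 -0.2349  0.08  ] [ 0.681 -0.178  0.08 ] rel wide tool [ 0.1097  0.0034 -0.0799]
dish 0.11 [ 0.6431 -0.2159  0.11  ] [ 0.6372 -0.2286  0.11  ] [ 0.6849 -0.1457  0.11  ] rel wide tool [ 0.0983 -0.0024 -0.11  ]
jar 0.02 [ 0.7395 -0.1427  0.02  ] [ 0.7349 -0.1495  0.02  ] [ 0.7115 -0.1667  0.02  ] rel wide tool [ 0.1558 -0.1102 -0.0215]
jar 0.05 [ 0.7254 -0.1412  0.05  ] [ 0.7242 -0.1461  0.05  ] [ 0.7139 -0.1374  0.05  ] rel wide tool [ 0.1423 -0.1053 -0.0514]
jar 0.08 [ 0.7113 -0.1397  0.08  ] [ 0.7135 -0.1427  0.08  ] [ 0.7163 -0.108   0.08  ] rel wide tool [ 0.1289 -0.1004 -0.0814]
jar 0.11 [ 0.6972 -0.1382  0.11  ] [ 0.7027 -0.1393  0.11  ] [ 0.7187 -0.0786  0.11  ] rel wide tool [ 0.1155 -0.0955 -0.1113]
dishleft 0.02 [ 0.6278 -0.2301  0.02  ] [ 0.6638 -0.2046  0.02  ]  rel wide tool [ 0.0902  0.0156 -0.0197]
dishleft 0.05 [ 0.6233 -0.2212  0.05  ] [ 0.6552 -0.1996  0.05  ]  rel wide tool [ 0.0824  0.0097 -0.0498]
dishleft 0.08 [ 0.6187 -0.2122  0.08  ] [ 0.6465 -0.1946  0.08  ]  rel wide tool [ 0.0745  0.0039 -0.0799]
dishleft 0.11 [ 0.6141 -0.2033  0.11  ] [ 0.6378 -0.1896  0.11  ]  rel wide tool [ 0.0667 -0.002  -0.11  ]
jarleft 0.02 [ 0.6749 -0.1266  0.02  ] [ 0.7252 -0.0962  0.02  ]  rel wide tool [ 0.0904 -0.0982 -0.0213]
jarleft 0.05 [ 0.6663 -0.1265  0.05  ] [ 0.7147 -0.0944  0.05  ]  rel wide tool [ 0.0825 -0.0943 -0.0513]
jarleft 0.08 [ 0.6578 -0.1264  0.08  ] [ 0.7043 -0.0925  0.08  ]  rel wide tool [ 0.0747 -0.0905 -0.0813]
jarleft 0.11 [ 0.6492 -0.1262  0.11  ] [ 0.6938 -0.0906  0.11  ]  rel wide tool [ 0.0668 -0.0866 -0.1112]
```

The cap is confirmed at (0.555,-0.179) and both neighbours clear the fingers. Descending.

>>> arm_command(
  translation=[
    [0.4,-1.8,0],
    [0,0,5],
    [0,0,5],
    [0,0,0],
    [0,0,0],
  ],
  twist=[0,0,0,0,0],
)

```text
time_s: 3.7
tool_pos: [0.5695, -0.1729, 0.1195]
tool_rot: [179.7, -1.2, -24.0]
force: [-0.3, -0.8, -0.5]
grip_width: 0.0871
```

```bash
python3 w.py w2
```

```text
[ 0.56949391 -0.17294681  0.11953932] [179.66647405  -1.17349274 -23.98729329] [-0.2986564  -0.84187209 -0.50870422] 0.08713255835628834
```

View pics/w2.png

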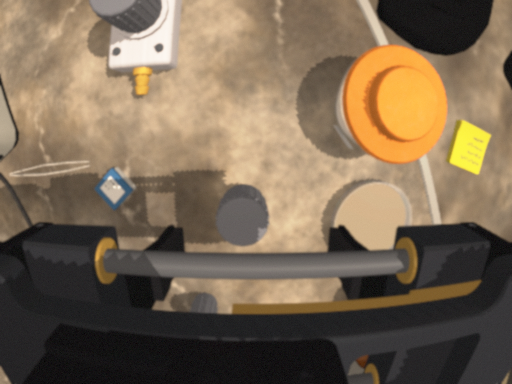

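```bash
cat > rel.py <<'E'
from h import *
import pickle,sys
np.set_printoptions(precision=4,suppress=True)
f,u,v,z=sys.argv[1],*map(float,sys.argv[2:5])
o,c=pickle.load(open(f+'.pkl','rb')); Rt=R.from_euler('xyz',o['tool_rot'],degrees=True).as_matrix()
p=ray(c,u,v,z,o);print('world',p,'tool',(p-o['tool_pos'])@Rt)
E
python3 rel.py w2 243 213 .052; python3 rel.py w2 246 206 .052; python3 -c "
import cv2;a=cv2.imread('pics/w2.png')[170:260,190:310];cv2.imwrite('pics/w2c.png',cv2.resize(a,None,fx=5,fy=5,interpolation=2))"
```

```text
world [ 0.5588 -0.1732  0.052 ] tool [-0.011   0.0042  0.0674]
world [ 0.5635 -0.1688  0.052 ] tool [-0.0085 -0.0018  0.0674]
```

View pics/w2c.png

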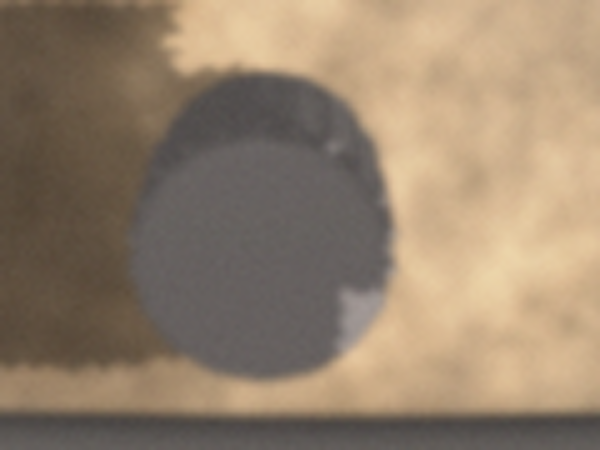

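The top disc's centre is (242.4,221.6) in the full image. This gives about (-11,+11) mm in the tool frame, which agrees with the earlier world estimate.

```bash
python3 rel.py w2 242.4 221.6 .052
```

```text
world [ 0.5553 -0.1797  0.052 ] tool [-0.0116  0.0116  0.0674]
```

>>> arm_command(
  translation=[
    [-1.1,1.1,0],
    [0,0,0],
    [0,0,0],
  ],
  twist=[0,0,0],
)

```text
time_s: 4.12
tool_pos: [0.556, -0.1795, 0.1237]
tool_rot: [179.8, -1.5, -24.0]
force: [-0.6, 0.0, 0.3]
grip_width: 0.087
```

>>> arm_command(
  translation=[
    [-0.1,0,4],
    [-0.1,0,4],
    [0,0,0],
    [0,0,0],
  ],
  twist=[0,0,0,0],
)

```text
time_s: 4.62
tool_pos: [0.559, -0.1805, 0.0457]
tool_rot: [180.0, -1.9, -24.0]
force: [0.5, 0.0, 0.1]
grip_width: 0.087
```

>>> arm_command(
  translation=[
    [-0.4,0,0],
    [0,0,3],
    [0,0,0],
    [0,0,0],
  ],
  twist=[0,0,0,0],
)

```text
time_s: 5.12
tool_pos: [0.5604, -0.18, 0.0218]
tool_rot: [-179.9, -2.4, -24.0]
force: [0.4, -0.2, -0.5]
grip_width: 0.0871
```

>>> arm_command(
  translation=[
    [-0.5,0,0.4],
    [0,0,0],
    [0,0,0],
  ],
  twist=[0,0,0],
)

```text
time_s: 5.5
tool_pos: [0.5571, -0.1782, 0.0198]
tool_rot: [-179.8, -2.6, -24.0]
force: [0.2, -0.4, 0.9]
grip_width: 0.087
```

>>> arm_command(
  translation=[
    [0,0,0],
    [0,0,0],
    [0,0,0],
    [0,0,0],
    [0,0,0],
    [0,0,0],
  ],
  twist=[0,0,0,0,0,0],
  grip=0,
  force=40,
)

```text
time_s: 6.25
tool_pos: [0.5572, -0.1782, 0.0199]
tool_rot: [-179.8, -2.6, -24.0]
force: [-0.2, -0.1, 0.5]
grip_width: 0.0436
```

Gripped, width 43.6 mm. Lifting and carrying the cap to the port.

>>> arm_command(
  translation=[
    [0,0,-4],
    [0,0,-4],
    [0,0,-5],
    [-2,-5,0],
    [-2,-5,0],
    [-2,-5,0],
    [-2,-5,0],
    [0,0,0],
    [0,0,0],
  ],
  twist=[0,0,0,0,0,0,0,0,0],
)

```text
time_s: 7.38
tool_pos: [0.5606, 0.0437, 0.151]
tool_rot: [-179.7, -2.7, -24.3]
force: [0.3, -0.1, -0.5]
grip_width: 0.0435
```

```bash
python3 w.py w3; python3 -c "
import cv2;a=cv2.imread('pics/w3.png')[0:260,120:400];cv2.imwrite('pics/w3c.png',cv2.resize(a,None,fx=2.3,fy=2.3,interpolation=2))"
```

```text
[0.56058807 0.04369895 0.15098858] [-179.72291818   -2.70202072  -24.27794767] [ 0.32678313 -0.05377602 -0.54127331] 0.04348534504902668
```

View pics/w3c.png

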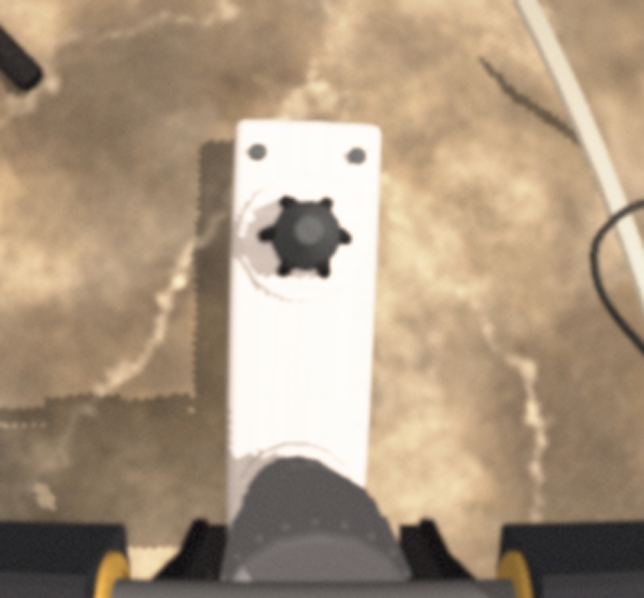

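The spigot tip's disc is at (255.2,99.6), its rib ring is centred at about (252.6,103.9), and the held cap is at the bottom centre.

```bash
python3 rel.py w3 255.2 99.6 .078;python3 rel.py w3 252.6 103.9 .042; python3 rel.py w3 250.4 106 .04
python3 - <<'E'
import pickle
from h import *
s=pickle.load(open('scene0.pkl','rb'))[1]
o=pickle.load(open('w3.pkl','rb'))[0]
Rt=R.from_euler('xyz',o['tool_rot'],degrees=True).as_matrix()
print('held cap rim centre',o['tool_pos']+Rt@[0,0,.02],'z axis',Rt[:,2])
E
```

```text
world [0.5985 0.1219 0.078 ] tool [-0.001  -0.0865  0.0734]
world [0.5974 0.1211 0.042 ] tool [-0.0034 -0.0851  0.1094]
world [0.5949 0.1202 0.04  ] tool [-0.0054 -0.0833  0.1113]
held cap rim centre [0.56148728 0.04339946 0.13101105] z axis [ 0.04496042 -0.01497443 -0.99887653]
```

>>> arm_command(
  translation=[
    [0,-4.2,0],
    [0,-4.2,0],
    [0,0,0],
    [0,0,0],
    [0,0,3.5],
    [0,0,0],
    [0,0,0],
  ],
  twist=[0,0,0,0,0,0,0],
)

```text
time_s: 8.3
tool_pos: [0.5993, 0.1081, 0.118]
tool_rot: [-179.7, -2.9, -25.4]
force: [-0.8, 0.4, 0.5]
grip_width: 0.0435
```

Run:
```python
from h import *
import pickle
o,a=snap('scene','pics/s1.png'); _,b=snap('top','pics/t1.png')
pickle.dump((o,a,b),open('s1.pkl','wb'))
print(o['tool_pos'],o['tool_rot'],o['force'])
x=a['img'][190:350,170:330]; y=b['img'][110:210,110:210]
cv2.imwrite('pics/st1.png',np.hstack([cv2.resize(x,(400,400),interpolation=2),cv2.resize(y,(400,400),interpolation=2)]))
```

```text
[0.5992963  0.10812743 0.11796733] [-179.73963721   -2.85939263  -25.40727111] [-0.78065782  0.36338622  0.54232569]
```

View pics/st1.png

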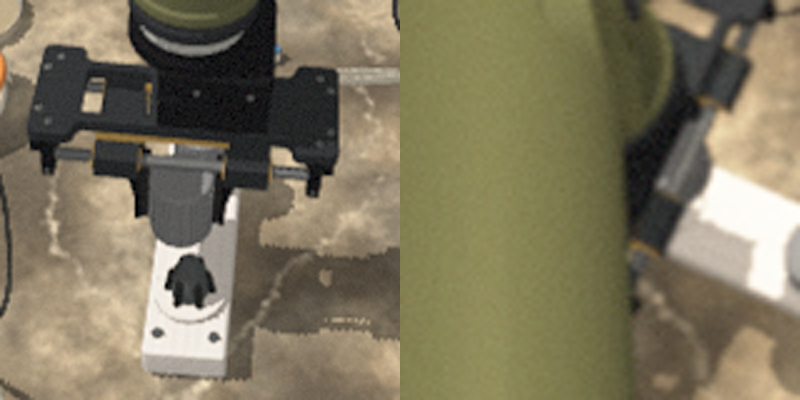

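Scene crop: the held cap's rim is centred at about full (242.8,280) and the tip at (246.8,293.5). In the top view the arm hides the cap.

Run:
```python
from h import *
import pickle
o,a,b=pickle.load(open('s1.pkl','rb'))
Rt=R.from_euler('xyz',o['tool_rot'],degrees=True).as_matrix()
np.set_printoptions(precision=4,suppress=True)
r=ray(a,242.8,280,.098); t=ray(a,246.8,293.5,.078); c=ray(a,170+191/2.5,190+300/2.5,.04)
print(r,t,c,'expected rim',o['tool_pos']+Rt@[0,0,.02]); print((t-r)@Rt)
```

```text
[0.5987 0.1099 0.098 ] [0.5974 0.1257 0.078 ] [0.6014 0.1336 0.04  ] expected rim [0.6002 0.1078 0.098 ]
[-0.0089 -0.0136  0.0196]
```

>>> arm_command(
  translation=[
    [-1.0,-1.1,0],
    [0,0,0],
    [-0.1,0,1.5],
    [0,0,0],
    [-0.1,0,1.2],
    [0,0,0],
    [0,0,0],
  ],
  twist=[0,0,0,0,0,0,0],
)

```text
time_s: 9.28
tool_pos: [0.5942, 0.1249, 0.0895]
tool_rot: [-179.7, -2.9, -25.3]
force: [-0.7, -0.5, -1.0]
grip_width: 0.0436
```

>>> arm_command(
  translation=[
    [0,0.2,0.8],
    [0,0,0],
    [0,0,0.7],
    [0,0,0],
    [0,0,0],
  ],
  twist=[0,0,0,0,0],
)

```text
time_s: 9.9
tool_pos: [0.5974, 0.1231, 0.0772]
tool_rot: [-179.4, -3.2, -25.4]
force: [0.9, 0.7, 0.7]
grip_width: 0.0437
```

>>> arm_command(
  translation=[
    [-0.15,0,0.6],
    [0,0,0],
    [0,0,0.5],
    [0,0,0],
    [0,0,0],
  ],
  twist=[0,0,0,0,0],
)

```text
time_s: 10.52
tool_pos: [0.598, 0.1241, 0.0658]
tool_rot: [-179.3, -3.4, -25.3]
force: [1.4, 1.5, 1.9]
grip_width: 0.0436
```

>>> arm_command(
  translation=[
    [0,0,0.5],
    [0,0,0.3],
    [0,0,0.3],
  ],
  twist=[0,0,0],
)

```text
time_s: 10.9
tool_pos: [0.5995, 0.1247, 0.0598]
tool_rot: [-179.1, -3.3, -25.4]
force: [-7.3, -0.3, 25.5]
grip_width: 0.0439
```

A push of 25 N at the expected height of 0.060 means the rim is on the collar. I'll hold once more, then check and release.

>>> arm_command(
  translation=[
    [0,0,0.2],
    [0,0,0],
  ],
  twist=[0,0],
)

```text
time_s: 11.15
tool_pos: [0.5991, 0.1243, 0.0602]
tool_rot: [-179.1, -3.2, -25.4]
force: [1.9, -0.3, -3.0]
grip_width: 0.0434
```

>>> arm_command(
  translation=[
    [0,0,0],
    [0,0,0],
    [0,0,0],
    [0,0,0],
    [0,0,0],
    [0,0,0],
  ],
  twist=[0,0,0,0,0,0],
  grip=100,
)

```text
time_s: 11.9
tool_pos: [0.5962, 0.1234, 0.0577]
tool_rot: [-179.4, -2.9, -25.4]
force: [-0.2, -0.1, 0.1]
grip_width: 0.0859
```

>>> arm_command(
  translation=[
    [0,0,-4],
    [0,0,-5],
    [0,0,-5],
    [0,6,0],
    [0,6,0],
    [0,0,0],
    [0,0,0],
  ],
  twist=[0,0,0,0,0,0,0],
)

```text
time_s: 12.78
tool_pos: [0.537, 0.0146, 0.2017]
tool_rot: [-179.3, -3.1, -25.3]
force: [-0.2, -0.1, 0.1]
grip_width: 0.0869
```

Run:
```python
from h import *
import pickle
o,a=snap('scene','pics/s2.png'); _,b=snap('wrist','pics/w4.png')
pickle.dump((o,a,b),open('s2.pkl','wb'))
print(o['tool_pos'],o['tool_rot'],o['force'])
x=a['img'][200:360,170:330]; y=b['img'][0:240,140:380]
cv2.imwrite('pics/sw2.png',np.hstack([cv2.resize(x,(400,400),interpolation=2),cv2.resize(y,(400,400),interpolation=2)]))
```

```text
[0.5370258 0.0146455 0.2017281] [-179.28827823   -3.05204163  -25.29562005] [-0.1888024  -0.05866016  0.10259139]
```

View pics/sw2.png

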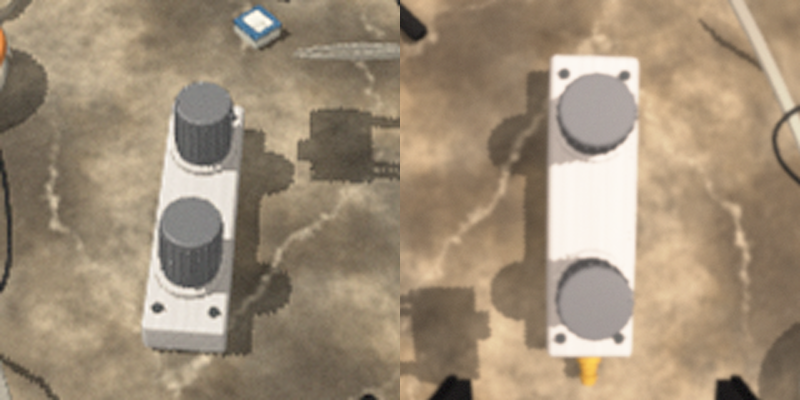

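Both caps look alike and upright, each with its rim on its collar. A numeric check against the fixed cap at top height 0.092:

Run:
```python
from h import *
import pickle
np.set_printoptions(precision=4,suppress=True)
o,a,b=pickle.load(open('s2.pkl','rb'))
k=240/400
for z in(.088,.092,.1):
  n,f=ray(b,140+197*k,113*k,z,o),ray(b,140+195*k,300*k,.092,o); n2,f2=ray(a,170+190/2.5,200+222/2.5,z),ray(a,170+204/2.5,200+104/2.5,.092)
  print(z,'wrist',n,f,np.hypot(*(n-f)[:2]),'scene',n2,f2,np.hypot(*(n2-f2)[:2]))
```

```text
0.088 wrist [0.5959 0.1209 0.088 ] [0.5496 0.0262 0.092 ] 0.10533980994447376 scene [0.5976 0.1225 0.088 ] [0.5505 0.0289 0.092 ] 0.10489050987961422
0.092 wrist [0.5953 0.1203 0.092 ] [0.5496 0.0262 0.092 ] 0.10456690668459044 scene [0.5986 0.1252 0.092 ] [0.5505 0.0289 0.092 ] 0.10771366213129167
0.1 wrist [0.5942 0.1191 0.1   ] [0.5496 0.0262 0.092 ] 0.10302278840763282 scene [0.6006 0.1305 0.1   ] [0.5505 0.0289 0.092 ] 0.1133624310151919
```

```bash
python3 -c "
from cell import env; print(env.sign_off())"
```

```text
the job is handed in; nothing more can be done
None
```

The wide cap is pressed onto the open port and released. The arm is clear, and the job was handed in at about 13 s of the 42 s allowed.

- **Seating:** The push ended at about 25 N, above the 6–12 N the cap needs. The tool height then was 0.060 m, as expected with the rim on the collar.
- **Final pictures:** The scene and wrist views show the cap upright, with its rim on the collar like the fixed cap next to it. The two views agree best at a cap-top height of about 0.089 m, against 0.092 m nominal, which is within measuring error.
- **Spacing disagreement:** The measured distance to the fixed cap was 105–108 mm against the nominal 110 mm. I put this down to pixel and calibration error, since the rigid spigot centres the cap.
- **Tool tilt:** The tool tilted by about 3° during the job. After release the cap looked upright.
- **Narrow cap:** No move went near it and no contact force was seen there. I did not re-measure it at the end.

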